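# Seat an offcut in a self-centring drilling jig

### The job

Pick up the loose pine offcut, set it down flat on the jig's board with one end in the mouth of the converging guides, and push it lengthwise along the guides, under the bridge, until it is fully home against the red depth stop. Bed it there with a steady push of about 12 N for half a second, never pushing with more than 20 N, then let go and leave it seated; disturb nothing else.

Things in the scene. Friction and masses are not known exactly. Their poses are not given: they have to be found in the camera images.
- offcut_center (a point): Centre of the loose pine offcut: a plain wooden block 45 mm wide (its x), 90 mm long (its y), 45 mm high (its z), about 0.15 kg; starts flat on the bench top to the left of the jig. Its two ends are alike.
- jig: Plywood drilling jig, fixed to the bench. +x = push direction, z up; origin on its centre line at bench height, where the guides end and the throat begins. Board 12 mm thick (the offcut slides on its top), x -150 to +145 mm, y +-75 mm; bare before the guides (x below -70 mm): the apron.
- guides: The wooden guides with bridge and stop, fixed on the board; origin and axes as the jig's. Guides, tops 37 mm above the bench, converge from 108 mm apart at x = -59 mm (outer ends at y = +-69 mm) to 48 mm apart at x = 0, 27 degrees each; then the straight throat, 48 mm wide, to x = +130 mm between 18 mm rails. Wood rubs and bumps along them with a few N. Load guides and stop with less than 25 N.
- jig_bridge (a point): Middle of the bridge's underside, jig x = +47 mm, 62 mm above the bench, axes as the jig's: aluminium, over the throat from jig x = +25 to +70 mm, top 72 mm (two drill bushes 77 mm) above the bench, legs at y = +-43 to 55 mm.
- seat_pin (a joint): Travel (m) of the brass pin in the face of the red depth stop (42 mm wide) beyond the bridge: 0 = 6 mm out, 0.006 = flush, offcut fully home. Spring under 0.3 N. The stop's face is anywhere from jig x = +74 to +106 mm: set anew each time, not measured, found only by feel. It does not give. Stop's knob: 69 mm above the bench.
- nail_tin: Open grey tin of nails, 76 mm wide, 51 mm high; origin at the centre of its underside. Leave alone.
- tape_measure: Yellow tape measure, 64x95x33 mm; origin at the centre of its underside. Leave alone.
- pliers: Red-handled pliers lying flat, 59x174x14 mm; origin at the centre of their underside. Leave alone.
Not all that is in view belongs to the job. Leave any green look-alike of the part that bears offcut_center alone.

How it is judged:
By the outcome, as a careful person would: the job done as asked, in the order asked, and still so for the second after the job is handed in, with the robot touching nothing.
It also fails if it takes over 64 s, if anything falls off the work surface, if the arm or the gripper's body presses on something with over 40 N, if the wrist force passes 120 N, or if a joint passes its speed limit or range.

### The arm

A 6-joint arm with a two-finger parallel gripper is mounted at the origin on a cart in front of the work surface, level with it; the furniture and walls round the work are solid. World frame = base frame: x ahead of the robot, y to its left, z up, the work surface at z = 0. Lengths are in mm, angles in rad, forces in N, time in s.
With the tool pointing down it reaches from about 250 to 775 mm from the base axis. Payload 4 kg.
Tool frame: the origin (TCP) lies midway between the tips of the shut fingers; the grasp point (between the pads) lies 19 mm behind it; y points along the fingers, x is the direction in which the jaws open and shut, and the axes are right-handed (so a half turn about y gives the same grasp; the last joint's range is limited). The gripper opens to 94 mm and grips with 3 to 60 N. Pads are 16 mm wide; open, the fingers measure 119 mm over their backs; the gripper's body (75 mm by 177 mm) begins 78 mm behind the grasp point.
Start: joints at [-1.32, 0.087, 1.371, -0, 1.684, -0.103], TCP at [190.554, -515.955, 205.506] pointing down, gripper open.
Joint ranges: [-3.1, 3.1], [-0.76, 2.03], [0.27, 2.55], [-1.08, 4.22], [0.17, 2.65], [-2.57, 2.57]. Speed limits (rad/s): [2.79, 2.79, 3.14, 3.14, 3.14, 3.14].

### API

Orientations are given as [roll, pitch, yaw] about the fixed x, y, z axes, in that order (R = Rz(yaw) Ry(pitch) Rx(roll)).
In Python, from plant import sensors, viewer, job gives the robot as it stands.
- The arm moves only by the shell command python3 -m creep 'ROWS' [FORCE]. ROWS is JSON, a list that holds one entry, the list of rows, each a list of 7 numbers: the shift along the tool's x, y, z each as a share of 250 mm, from -1 to 1, then the turn, a rotation vector about the tool's x, y, z each as a share of 45 degrees, from -1 to 1, then the finger opening in mm, from 0 to 94. A call has 1 to 5 rows; each row is the pose to reach, as a shift and turn from the pose commanded when the call began, along the tool's axes at that moment; what a row does not reach only later rows make up. A row lasts 1/12 s, in which the tool goes at most 41.7 mm and 7.16 degrees, less where a joint would pass 70% of its speed; a pose out of reach is approached as far as the arm can. A call with a number of a shift or a turn outside -1 to 1 is refused whole. A call with a gripper value outside its range is refused whole. The fingers move at their own pace and stop on an object; FORCE is the grip in N (left out, the last holds). Time passes only in rows, so rows that repeat a pose let the fingers close. It gives the time, the measured TCP pose, the force and the opening at its end, in the units of the state.
- sensors.sense(): the state, without advancing time (a new reading comes with each control period).
- viewer.get_image(name): name is "side" or "top"; returns the picture (480x640x3 uint8, blue, green, red); there is no depth.
- viewer.camera_info(name): a dict with "fx", "fy", "cx", "cy" (pixels), "dist" ([k1, k2, p1, p2, k3] as OpenCV has them; the pictures are not rectified), "eye" and "rotation" of the camera in the world. Camera axes: x right, y up, looking along -z (the intrinsics and any distortion apply to the point x, -y, -z); pixel columns grow to the right and rows downward; lengths in mm; the calibration is good to about 2 mm. A picture is of the moment at which its call begins. camera_info takes no time and is no camera call.
- job.finish_job(): hands the job in, once; it reports no verdict.
The state is a dict: "t": time; "qpos": joint angles; "joint_vel": joint speeds; "tau": joint torques, N m; "ee_pos": TCP position; "eef_rot": TCP orientation; "wrist_force": force on the tool from outside, world axes, zero at the start; "ft_torque": the same for the moment, N m; "width": opening from 0.0 (shut) to 1.0 (fully open).
Only numpy, scipy, OpenCV 4.12 (cv2) and the standard library are available. Lean on these libraries where they do the work, as an engineer would, in place of code of your own. Each camera call takes 0.05 s, during which the arm holds its last target.

## Working session

There is one attempt and no reset: what is moved stays moved. The work goes in short steps, Python scripts to look and compute and a shell command to move; the robot and the scene stay as the last step left them, time stands still between calls to the robot, and variables do not carry over. Pictures are saved under pics/ and viewed, and the job is handed in when it is done.

```bash
ls; mkdir -p pics; python3 - <<'E'
from plant import sensors, viewer, job
import cv2
print(sensors.sense())
for n in("side","top"):
    cv2.imwrite(f"pics/{n}0.png",viewer.get_image(n)); print(n,viewer.camera_info(n))
E
```

```text
pics
{'t': 0.0, 'qpos': array([-1.32008871e+00,  8.79436012e-02,  1.37225179e+00, -2.47373778e-06,
        1.68363835e+00, -1.03095648e-01]), 'joint_vel': array([-0.00059094, -0.0007354 ,  0.00157697, -0.00026484, -0.00049066,
       -0.00053466]), 'tau': array([-2.02458350e-04, -3.40172195e+01, -3.02431297e+01,  7.16592162e-02,
        3.27267358e-02, -1.90378614e-04]), 'ee_pos': array([ 190.41333824, -515.3838467 ,  204.31169863]), 'eef_rot': array([-1.57056813,  0.00222944, -1.21699308]), 'wrist_force': array([-0.18652865, -0.02367125,  0.3599189 ]), 'ft_torque': array([ 0.03788402,  0.01416009, -0.03787228]), 'width': 1.0021168628714}
side {'fx': 602.6301882714025, 'fy': 602.6301882714025, 'cx': 321.7039667620029, 'cy': 230.76223022736866, 'dist': array([-0.09788542,  0.        ,  0.        ,  0.        ,  0.        ]), 'eye': array([  -1.14196477, 1044.22767485,  717.55239487]), 'rotation': array([ 1.06400832, -0.02163929, -2.67140239])}
top {'fx': 514.779482445517, 'fy': 514.779482445517, 'cx': 320.2144072123862, 'cy': 242.98838720791036, 'dist': array([-0.14815101,  0.        ,  0.        ,  0.        ,  0.        ]), 'eye': array([ 424.5727932 ,   -7.02864676, 1224.24530343]), 'rotation': array([ 0.0940776 , -0.01084735, -1.58365769])}
```

View pics/side0.png

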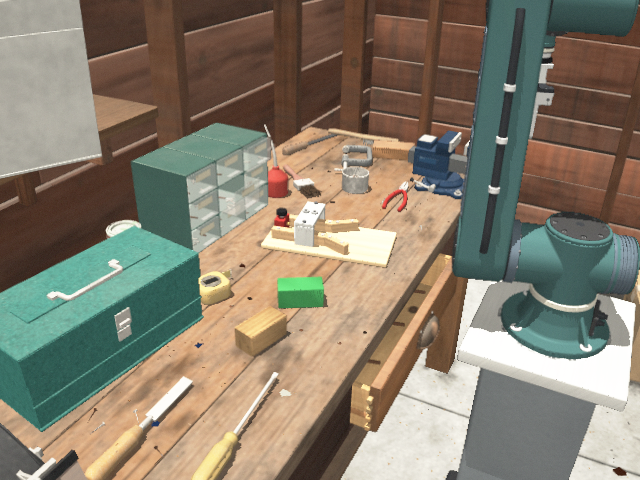

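View pics/top0.png

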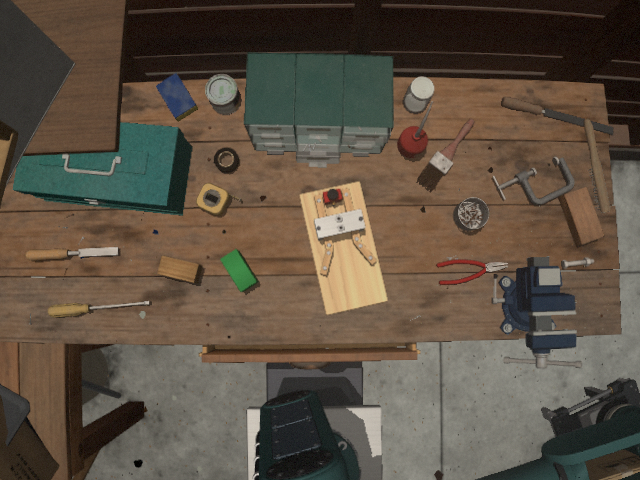

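The top view shows these candidates:
- **Tan block at (178,269):** left of the jig, plain wood.
- **Green block at (239,270):** the look-alike.
- **Brown block at (581,216):** right of the jig and larger.

The tan one fits the description. I'll confirm it in a crop and measure it.

```bash
cat > h.py <<'E'
import numpy as np, cv2
from scipy.spatial.transform import Rotation as Ro
from plant import sensors, viewer
def cam(n):
    c=viewer.camera_info(n); K=np.array([[c['fx'],0,c['cx']],[0,c['fy'],c['cy']],[0,0,1.]])
    return K,np.array(c['dist']),np.array(c['eye']),Ro.from_euler('xyz',c['rotation']).as_matrix()
def ray(n,p):
    K,d,e,R=cam(n)
    u=cv2.undistortPoints(np.array(p,float).reshape(-1,1,2),K,d).reshape(-1,2)
    return e,(R@np.c_[u[:,0],-u[:,1],-np.ones(len(u))].T).T
def onz(n,p,z):
    e,r=ray(n,p); return e+r*((z-e[2])/r[:,2])[:,None]
def proj(n,P):
    K,d,e,R=cam(n); q=(np.array(P,float).reshape(-1,3)-e)@R
    q=q*[1,-1,-1]; return cv2.projectPoints(q,np.zeros(3),np.zeros(3),K,d)[0].reshape(-1,2)
E
python3 - <<'E'
from h import *
t=cv2.imread('pics/top0.png'); s=cv2.imread('pics/side0.png')
a=cv2.resize(t[235:305,140:275],None,fx=5.9,fy=5.9,interpolation=cv2.INTER_CUBIC); cv2.imwrite('pics/c1.png',a)
a=cv2.resize(t[175:320,290:400],None,fx=4,fy=4,interpolation=cv2.INTER_CUBIC); cv2.imwrite('pics/c2.png',a)
a=cv2.resize(s[195:360,220:405],None,fx=3.6,fy=3.6,interpolation=cv2.INTER_CUBIC); cv2.imwrite('pics/c3.png',a)
hsv=cv2.cvtColor(t,cv2.COLOR_BGR2HSV)
for p in [(178,265),(165,268),(178,275),(150,280),(130,270),(310,220),(350,290)]: print(p,hsv[p[1],p[0]])
E
```

```text
(178, 265) [ 15 136 154]
(165, 268) [ 15 132 147]
(178, 275) [ 16 137 141]
(150, 280) [ 14  92 111]
(130, 270) [ 14 119 133]
(310, 220) [ 16 106 204]
(350, 290) [ 19  97 214]
```

View pics/c1.png

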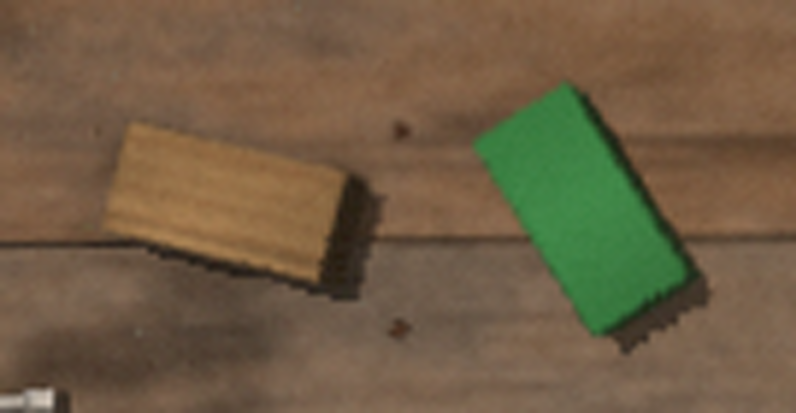

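View pics/c2.png

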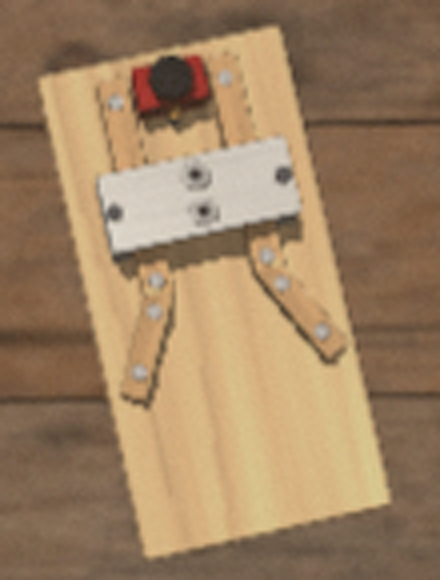

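View pics/c3.png

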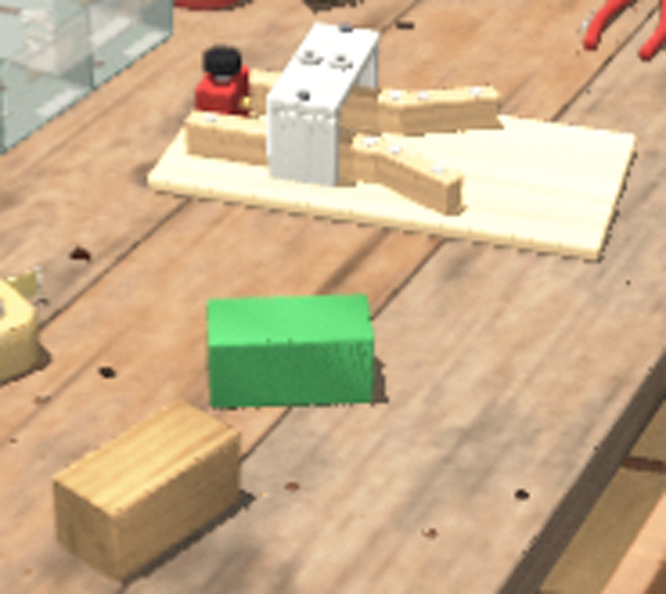

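The crops confirm it: the offcut is the tan block, with top-face corners at about (130,124), (348,173), (320,283) and (105,230) in crop c1. The board corners are at (40,77), (277,27), (389,503) and (146,557) in crop c2. Next I'll turn these into world positions.

```bash
python3 - <<'E'
from h import *
f=lambda c,s,o:(np.array(c,float)+.5)/s-.5+np.array(o)
def rep(name,P):
    P=P[:,:2]; print(name,P.round(1).tolist(),'mean',P.mean(0).round(1),'edges',np.linalg.norm(np.roll(P,-1,0)-P,axis=1).round(1),'ang',[round(np.degrees(np.arctan2(*(d[::-1]))),1) for d in np.roll(P,-1,0)-P])
o=f([(130,124),(348,173),(320,283),(105,230)],5.9,(140,235)); rep('off top',onz('top',o,45))
b=f([(40,77),(277,27),(389,503),(146,557)],4,(290,175)); rep('jig',onz('top',b,12))
g=f([(475,146),(568,84),(695,275),(598,335)],5.9,(140,235)); rep('green',onz('top',g,45))
# bridge top z72
br=f([(97,180),(287,136),(302,215),(113,256)],4,(290,175)); rep('bridge',onz('top',br,72))
# side view
so=f([(55,487),(185,402),(241,434),(118,516)],3.6,(220,195)); rep('off side',onz('side',so,45))
sj=f([(597,250),(634,133),(155,180)],3.6,(220,195)); print(onz('side',sj,12).round(1))
sb=f([(268,97),(316,24),(378,33),(338,108)],3.6,(220,195)); rep('bridge side',onz('side',sb,72))
E
```

```text
off top [[510.6, 347.3], [490.5, 259.9], [447.7, 270.8], [469.0, 356.9]] mean [479.5 308.7] edges [89.7 44.2 88.7 42.7] ang [np.float64(-102.9), np.float64(165.8), np.float64(76.1), np.float64(-12.9)]
jig [[657.2, 26.0], [686.3, -116.4], [401.2, -176.8], [371.9, -33.3]] mean [529.2 -75.1] edges [145.4 291.4 146.5 291.5] ang [np.float64(-78.5), np.float64(-168.0), np.float64(101.6), np.float64(11.8)]
green [[500.6, 209.8], [524.5, 173.3], [449.5, 123.7], [426.7, 161.6]] mean [475.3 167.1] edges [43.6 89.8 44.2 88.3] ang [np.float64(-56.8), np.float64(-146.5), np.float64(121.2), np.float64(33.1)]
bridge [[586.3, -7.3], [610.3, -115.3], [565.1, -122.8], [543.1, -15.8]] mean [576.2 -65.3] edges [110.6  45.8 109.3  44.1] ang [np.float64(-77.5), np.float64(-170.6), np.float64(101.6), np.float64(11.1)]
off side [[505.3, 355.1], [485.7, 263.7], [446.5, 273.5], [466.1, 359.0]] mean [475.9 312.8] edges [93.4 40.4 87.7 39.4] ang [np.float64(-102.1), np.float64(165.9), np.float64(77.1), np.float64(-5.7)]
[[ 369.6  -29.6   12. ]
 [ 402.5 -179.9   12. ]
 [ 650.4   29.4   12. ]]
bridge side [[587.5, -6.7], [610.1, -113.0], [567.6, -121.4], [542.3, -15.3]] mean [576.9 -64.1] edges [108.7  43.2 109.1  46. ] ang [np.float64(-78.0), np.float64(-168.8), np.float64(103.5), np.float64(10.8)]
```

```bash
cat >> h.py <<'E'
J0=np.array([531.,-75.,0]); JA=np.radians(11.9); JR=Ro.from_euler('z',JA).as_matrix()
def j2w(p): return J0+JR@np.array(p,float)
def w2j(p): return JR.T@(np.array(p,float)-J0)
def go(target,yawdeg):
    s=sensors.sense(); R=Ro.from_euler('xyz',s['eef_rot']).as_matrix()
    print('t',round(s['t'],2),'ee',s['ee_pos'].round(1),'rot',np.degrees(s['eef_rot']).round(1),'F',s['wrist_force'].round(1),'w',round(s['width']*94,1))
    T=Ro.from_euler('xyz',[-np.pi/2,0,np.radians(yawdeg)]).as_matrix()
    print('shift',(R.T@(np.array(target)-s['ee_pos'])/250).round(4),'turn',(np.degrees(Ro.from_matrix(R.T@T).as_rotvec())/45).round(3))
E
python3 -c "
from h import *
go([300,-250,205],-50)
go([478,310,205],-12.8)"; python3 -m creep 2>&1 | tail -5
```

```text
t 0.1 ee [ 190.4 -515.5  204.5] rot [-90.    0.1 -69.7] F [ 0.   0.2 -0.2] w 94.0
shift [-8.443e-01 -4.000e-04  7.790e-01] turn [-0.001 -0.438 -0.002]
t 0.1 ee [ 190.4 -515.5  204.5] rot [-90.    0.1 -69.7] F [ 0.   0.2 -0.2] w 94.0
shift [-2.6989  0.0034  2.2229] turn [-1.000e-03 -1.265e+00 -2.000e-03]
invalid input
```

```bash
python3 -m creep '[[[-0.12,0,0.1,0,-0.08,0,94],[-0.24,0,0.2,0,-0.16,0,94],[-0.36,0,0.3,0,-0.24,0,94],[-0.48,0,0.4,0,-0.32,0,94],[-0.6,0,0.5,0,-0.4,0,94]]]'; python3 -c "
from h import *
go([478,310,205],-12.8)"
```

```text
t: 0.52
ee_pos: [255.9, -330.0, 204.8]
eef_rot: [-1.57, 0.001, -0.901]
wrist_force: [0.8, -0.3, -0.1]
width: 1.001
t 0.52 ee [ 255.9 -330.   204.8] rot [-90.    0.1 -51.6] F [ 0.8 -0.3 -0.1] w 94.1
shift [-1.4544e+00  1.5000e-03  2.2864e+00] turn [-0.001 -0.862 -0.001]
```

```bash
python3 -m creep '[[[-0.09,0,0.14,0,-0.06,0,94],[-0.18,0,0.28,0,-0.12,0,94],[-0.27,0,0.42,0,-0.18,0,94],[-0.36,0,0.56,0,-0.24,0,94],[-0.45,0,0.7,0,-0.3,0,94]]]'; python3 -c "
from h import *
go([478,310,205],-12.8)"
```

```text
t: 0.93
ee_pos: [323.4, -133.2, 205.2]
eef_rot: [-1.571, -0.0, -0.666]
wrist_force: [-0.1, 0.4, 0.4]
width: 0.999
t 0.93 ee [ 323.4 -133.2  205.2] rot [-90.   -0.  -38.1] F [-0.1  0.4  0.4] w 93.9
shift [-6.0880e-01  7.0000e-04  1.7764e+00] turn [-0.    -0.563  0.   ]
```

```bash
python3 -m creep '[[[-0.05,0,0.15,0,-0.06,0,94],[-0.1,0,0.3,0,-0.12,0,94],[-0.15,0,0.45,0,-0.18,0,94],[-0.2,0,0.6,0,-0.24,0,94],[-0.25,0,0.75,0,-0.3,0,94]]]'; python3 -c "
from h import *
go([478,310,205],-12.8)"
```

```text
t: 1.35
ee_pos: [390.3, 52.9, 205.3]
eef_rot: [-1.571, -0.0, -0.429]
wrist_force: [0.7, -1.6, -0.0]
width: 0.998
t 1.35 ee [390.3  52.9 205.3] rot [-90.   -0.  -24.6] F [ 0.7 -1.6 -0. ] w 93.8
shift [-1.0880e-01  8.0000e-04  1.0812e+00] turn [ 0.    -0.262  0.   ]
```

```bash
python3 -m creep '[[[-0.02,0,0.16,0,-0.06,0,94],[-0.04,0,0.32,0,-0.12,0,94],[-0.06,0,0.48,0,-0.18,0,94],[-0.08,0,0.64,0,-0.24,0,94],[-0.09,0,0.8,0,-0.26,0,94]]]'; python3 -c "
from h import *
go([478,310,205],-12.8)"
```

```text
t: 1.77
ee_pos: [453.3, 244.1, 204.9]
eef_rot: [-1.571, 0.001, -0.225]
wrist_force: [0.2, -1.2, 0.8]
width: 1.001
t 1.77 ee [453.3 244.1 204.9] rot [-90.    0.  -12.9] F [ 0.2 -1.2  0.8] w 94.1
shift [ 0.0377 -0.0004  0.2791] turn [ 0.001 -0.001 -0.001]
```

```bash
python3 -m creep '[[[0.02,0,0.14,0,0,0,94],[0.037,0,0.278,0,0,0,94],[0.037,0.14,0.278,0,0,0,94],[0.037,0.28,0.278,0,0,0,94],[0.037,0.4,0.278,0,0,0,94]]]'; python3 - <<'E'
from h import *
go([478,310,12],-12.8)
cv2.imwrite('pics/side1.png',viewer.get_image('side')[150:450,120:520]);
E
```

```text
t: 2.18
ee_pos: [477.8, 308.1, 102.9]
eef_rot: [-1.572, 0.001, -0.226]
wrist_force: [-0.4, -0.3, 0.0]
width: 1.005
t 2.18 ee [477.8 308.1 102.9] rot [-90.1   0.1 -12.9] F [-0.4 -0.3  0. ] w 94.4
shift [-0.0005  0.3636  0.0082] turn [ 0.002 -0.003 -0.001]
```

View pics/side1.png

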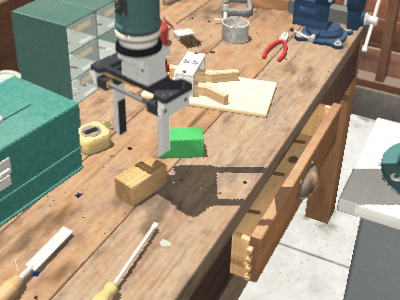

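The fingers straddle the offcut, which is at about (140,180) in this crop. I'll check the toolbox clearance before going down.

```bash
python3 - <<'E'
from h import *
for z in(60,100,140): print(z,onz('top',[(183,212),(191,145)],z).round(0).tolist(), onz('side',[(201,305),(200,250)],z).round(0).tolist())
E
python3 -m creep '[[[0,0.1,0.008,0,0,0,94],[0,0.2,0.008,0,0,0,94],[0,0.28,0.008,0,0,0,94],[0,0.33,0.008,0,0,0,94],[0,0.36,0.008,0,0,0,94]]]'
```

```text
60 [[610.0, 294.0, 60.0], [768.0, 279.0, 60.0]] [[589.0, 340.0, 60.0], [710.0, 182.0, 60.0]]
100 [[603.0, 284.0, 100.0], [757.0, 269.0, 100.0]] [[553.0, 383.0, 100.0], [667.0, 235.0, 100.0]]
140 [[597.0, 273.0, 140.0], [745.0, 259.0, 140.0]] [[518.0, 426.0, 140.0], [624.0, 287.0, 140.0]]
t: 2.65
ee_pos: [477.9, 308.8, 13.9]
eef_rot: [-1.573, 0.002, -0.228]
wrist_force: [-0.9, -0.0, -0.5]
width: 0.997
```

```bash
python3 -m creep '[[[0,0.006,0,0,0,0,70],[0,0.006,0,0,0,0,55],[0,0.006,0,0,0,0,40],[0,0.006,0,0,0,0,30],[0,0.006,0,0,0,0,30]]]' 25; python3 -m creep '[[[0,0,0,0,0,0,30],[0,0,0,0,0,0,30],[0,0,0,0,0,0,30]]]' 25
```

```text
t: 3.07
ee_pos: [479.8, 309.8, 15.4]
eef_rot: [-1.569, -0.002, -0.227]
wrist_force: [-0.6, -0.4, 0.1]
width: 0.684
t: 3.32
ee_pos: [479.2, 309.4, 14.3]
eef_rot: [-1.57, -0.001, -0.227]
wrist_force: [0.0, -0.5, 1.5]
width: 0.482
```

```bash
python3 -m creep '[[[0,-0.05,0,0,0,0,30],[0,-0.12,0,0,0,0,30],[0,-0.24,0,0,0,0,30],[0,-0.36,0,0,0,0,30],[0,-0.48,0,0,0,0,30]]]'; python3 - <<'E'
from h import *
T=j2w([-84,0,0]); print(T)
go([T[0],T[1],140],-78.1)
cv2.imwrite('pics/side2.png',viewer.get_image('side')[150:450,120:520]);
E
```

```text
t: 3.73
ee_pos: [478.2, 309.1, 135.2]
eef_rot: [-1.572, 0.001, -0.227]
wrist_force: [0.7, 0.8, -1.8]
width: 0.481
[448.80524525 -92.32115157   0.        ]
t 3.73 ee [478.2 309.1 135.2] rot [-90.1   0.1 -13. ] F [ 0.7  0.8 -1.8] w 45.2
shift [ 0.2476 -0.0177 -1.5907] turn [ 2.000e-03  1.446e+00 -1.000e-03]
```

View pics/side2.png

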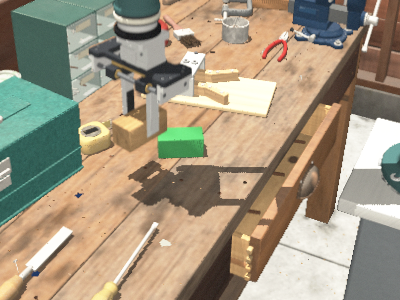

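The offcut is lifted and held level, at about (140,130) in the crop. Carrying it to the jig.

```bash
python3 -m creep '[[[0.02,0,-0.12,0,0.1,0,30],[0.04,0,-0.24,0,0.2,0,30],[0.06,0,-0.36,0,0.3,0,30],[0.08,0,-0.48,0,0.4,0,30],[0.1,0,-0.6,0,0.5,0,30]]]'; python3 -c "
from h import *
T=j2w([-84,0,0])
go([T[0],T[1],140],-78.1)"
```

```text
t: 4.2
ee_pos: [468.8, 156.3, 134.1]
eef_rot: [-1.571, -0.0, -0.623]
wrist_force: [-0.6, 0.0, -2.1]
width: 0.484
t 4.2 ee [468.8 156.3 134.1] rot [-90.   -0.  -35.7] F [-0.6  0.  -2.1] w 45.5
shift [ 0.5158 -0.0235 -0.8542] turn [0.    0.942 0.   ]
```

```bash
python3 -m creep '[[[0.06,0,-0.1,0,0.12,0,30],[0.12,0,-0.2,0,0.24,0,30],[0.18,0,-0.3,0,0.36,0,30],[0.24,0,-0.4,0,0.48,0,30],[0.3,0,-0.5,0,0.6,0,30]]]'; python3 -c "
from h import *
T=j2w([-84,0,0])
go([T[0],T[1],140],-78.1)"
```

```text
t: 4.62
ee_pos: [457.2, 11.0, 134.2]
eef_rot: [-1.571, -0.0, -1.096]
wrist_force: [1.2, 0.4, -1.7]
width: 0.482
t 4.62 ee [457.2  11.  134.2] rot [-90.   -0.  -62.8] F [ 1.2  0.4 -1.7] w 45.3
shift [ 0.3524 -0.0232 -0.2189] turn [-0.    0.34  0.  ]
```

```bash
python3 -m creep '[[[0.1,0,-0.06,0,0.1,0,30],[0.2,0,-0.12,0,0.2,0,30],[0.3,0,-0.18,0,0.3,0,30],[0.352,0,-0.218,0,0.34,0,30],[0.352,0,-0.218,0,0.34,0,30]]]'; python3 - <<'E'
from h import *
T=j2w([-84,0,0])
go([T[0],T[1],25],-78.1)
for n in('side','top'):
    im=viewer.get_image(n); cv2.imwrite(f'pics/{n}3.png',im)
t=cv2.imread('pics/top3.png'); s=cv2.imread('pics/side3.png')
a=cv2.resize(t[170:330,270:420],None,fx=3,fy=3); b=cv2.resize(s[140:300,220:350],None,fx=3,fy=3)
cv2.imwrite('pics/c4.png',np.hstack([a[:480,:400],b[:480,:390]]))
E
```

```text
t: 5.03
ee_pos: [449.4, -93.8, 134.1]
eef_rot: [-1.572, -0.001, -1.364]
wrist_force: [-0.7, 0.7, -2.4]
width: 0.482
t 5.03 ee [449.4 -93.8 134.1] rot [-90.   -0.1 -78.1] F [-0.7  0.7 -2.4] w 45.3
shift [-0.0069  0.4363 -0.0007] turn [ 0.001 -0.001  0.002]
```

View pics/c4.png

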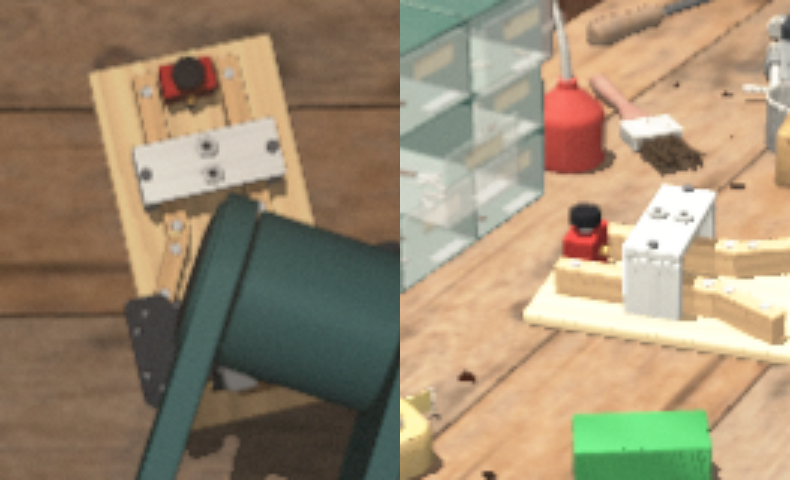

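```bash
python3 -m creep '[[[-0.007,0.12,0,0,0,0,30],[-0.007,0.24,0,0,0,0,30],[-0.007,0.34,0,0,0,0,30],[-0.007,0.4,0,0,0,0,30],[-0.007,0.418,0,0,0,0,30]]]'; python3 - <<'E'
from h import *
T=j2w([-84,0,0])
go([T[0],T[1],26],-78.1)
s=viewer.get_image('side')
cv2.imwrite('pics/c5.png',cv2.resize(s[180:300,240:420],None,fx=4,fy=4))
E
```

```text
t: 5.55
ee_pos: [446.7, -86.8, 26.4]
eef_rot: [-1.577, 0.004, -1.356]
wrist_force: [-8.6, 2.4, 13.9]
width: 0.482
t 5.55 ee [446.7 -86.8  26.4] rot [-90.4   0.3 -77.7] F [-8.6  2.4 13.9] w 45.4
shift [0.0234 0.0014 0.0034] turn [ 0.008  0.009 -0.006]
```

View pics/c5.png

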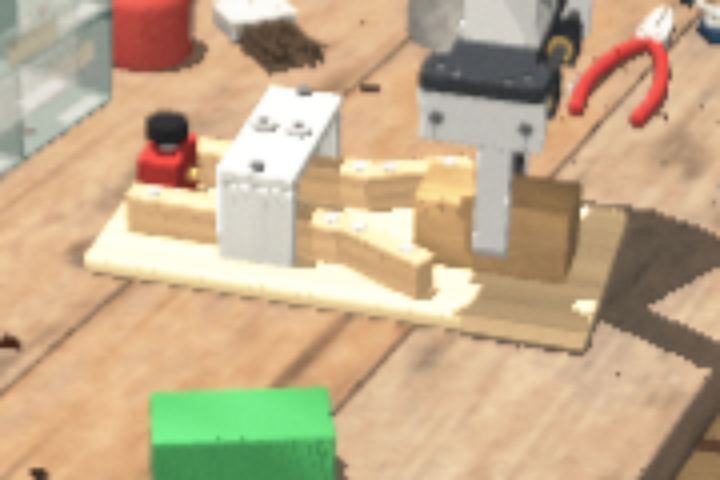

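```bash
python3 -m creep '[[[0,0,0,0,0,0,30]]]'; python3 - <<'E'
from h import *
s=sensors.sense(); print(w2j(s['ee_pos']), JR.T@s['wrist_force'], s['ft_torque'])
t=viewer.get_image('top')
cv2.imwrite('pics/c6.png',cv2.resize(t[170:330,290:420],None,fx=3.6,fy=3.6))
E
```

```text
t: 5.68
ee_pos: [450.1, -88.4, 29.8]
eef_rot: [-1.57, -0.0, -1.357]
wrist_force: [0.5, -0.2, -0.9]
width: 0.482
[-81.94268814   3.6231074   29.84626505] [ 0.39674572 -0.32796414 -0.88029983] [-0.07933658 -0.00355857  0.01670149]
```

View pics/c6.png

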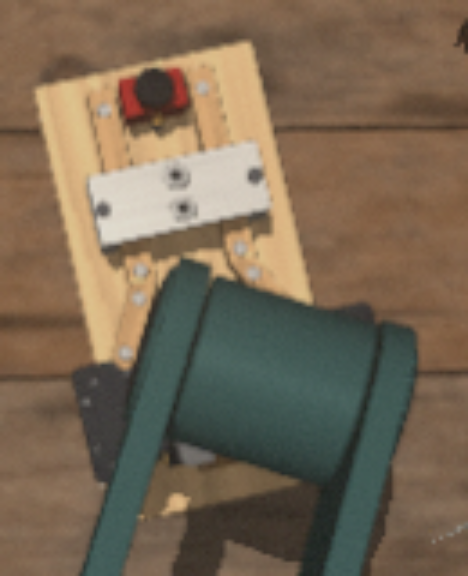

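```bash
python3 -m creep '[[[0.007,0,0,0,0.01,0,30],[0.014,0.004,0,0,0.01,0,30],[0.014,0.008,0,0,0.01,0,30],[0.014,0.011,0,0,0.01,0,30],[0.014,0.011,0,0,0.01,0,30]]]'; python3 -c "
from h import *
s=sensors.sense(); print(w2j(s['ee_pos']), JR.T@s['wrist_force'], s['ft_torque'],np.degrees(s['eef_rot']))"
```

```text
t: 6.15
ee_pos: [450.4, -92.8, 26.8]
eef_rot: [-1.571, -0.0, -1.367]
wrist_force: [0.1, -0.1, -1.7]
width: 0.479
[-82.50773216  -0.75721716  26.79532416] [ 0.06258002 -0.12178976 -1.67456146] [ 0.1135641   0.00666793 -0.03534093] [-8.99894243e+01 -7.12464280e-03 -7.82963485e+01]
```

```bash
python3 -m creep '[[[0,0.002,0,0,0,0,30],[0,0.004,0,0,0,0,30],[0,0.004,0,0,0,0,30]]]'
```

```text
t: 6.4
ee_pos: [450.5, -92.7, 26.3]
eef_rot: [-1.571, -0.0, -1.366]
wrist_force: [-2.4, 1.0, 1.7]
width: 0.479
```

```bash
python3 -m creep '[[[0,0.001,0,0,0,0,50],[0,0.001,0,0,0,0,56],[0,0.001,0,0,0,0,62],[0,0.001,0,0,0,0,68],[0,0.001,0,0,0,0,70]]]';python3 -m creep '[[[0,-0.05,0,0,0,0,70],[0,-0.12,0,0,0,0,70],[0,-0.24,0,0,0,0,70],[0,-0.36,0,0,0,0,70],[0,-0.44,0,0,0,0,70]]]'; python3 - <<'E'
from h import *
s=viewer.get_image('side')
cv2.imwrite('pics/c7.png',cv2.resize(s[180:300,240:420],None,fx=4,fy=4))
T=j2w([-165,0,0]); go([*T[:2],140],-78.1)
E
```

```text
t: 6.82
ee_pos: [450.4, -92.7, 25.4]
eef_rot: [-1.571, -0.0, -1.366]
wrist_force: [-0.7, -0.4, -0.9]
width: 0.735
t: 7.23
ee_pos: [451.3, -92.9, 138.3]
eef_rot: [-1.568, -0.002, -1.366]
wrist_force: [0.1, 0.7, -1.1]
width: 0.743
t 7.28 ee [453.6 -93.6 142.3] rot [-89.5  -0.3 -78.3] F [ 1.6 -0.1  2.8] w 70.0
shift [-0.0081  0.006  -0.3417] turn [-0.012 -0.004  0.007]
```

View pics/c7.png

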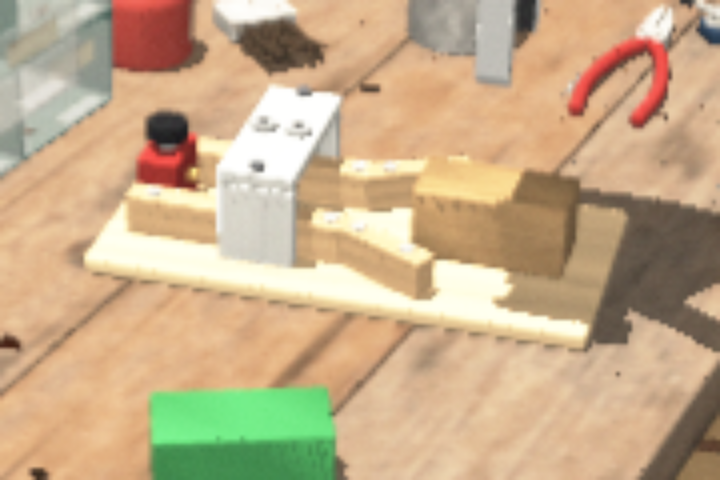

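The offcut lies flat on the board, its front end in the mouth at about (415,215) in the crop. I'll move behind it with the fingers shut.

```bash
python3 -m creep '[[[0,0,-0.08,0,0,0,40],[0,0,-0.18,0,0,0,10],[0,0,-0.28,0,0,0,0],[0,0,-0.34,0,0,0,0],[0,0,-0.34,0,0,0,0]]]' 25;python3 -m creep '[[[0,0,0,0,0,0,0],[0,0,0,0,0,0,0],[0,0,0,0,0,0,0]]]'; python3 - <<'E'
from h import *
s=viewer.get_image('top')
cv2.imwrite('pics/top8.png',s);cv2.imwrite('pics/c8.png',cv2.resize(s[170:330,290:420],None,fx=3.6,fy=3.6))
T=j2w([-165,0,0]); go([*T[:2],24],-78.1)
E
```

```text
t: 7.7
ee_pos: [365.1, -110.1, 134.9]
eef_rot: [-1.572, -0.0, -1.368]
wrist_force: [0.1, 0.2, 0.0]
width: 0.426
t: 7.95
ee_pos: [367.9, -109.8, 135.3]
eef_rot: [-1.571, 0.0, -1.366]
wrist_force: [-0.5, -0.4, -0.7]
width: 0.212
t 8.0 ee [ 367.8 -109.8  135.3] rot [-90.    0.  -78.2] F [ 0.6  0.7 -0.2] w 16.1
shift [-0.0015  0.4453  0.0073] turn [ 0.    -0.003 -0.   ]
```

View pics/c8.png

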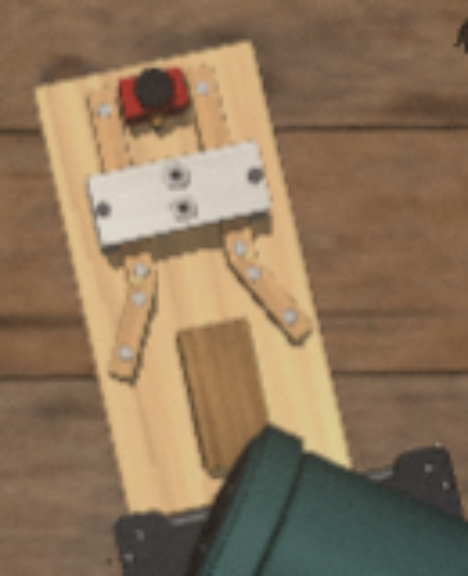

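The top view shows the offcut's front top corners at about (178,330) and (247,318), centred between the guides.

```bash
python3 - <<'E'
from h import *
f=lambda c,s,o:(np.array(c,float)+.5)/s-.5+np.array(o)
for p in onz('top',f([(178,330),(247,318),(205,475)],3.6,(290,170)),57): print(w2j(p).round(1))
for p in onz('top',f([(110,372),(308,330)],3.6,(290,170)),37): print(w2j(p).round(1))
for p in onz('top',f([(37,90),(251,42)],3.6,(290,170)),12): print(w2j(p).round(1))
E
python3 -m creep '[[[0,0.1,0,0,0,0,0],[0,0.22,0,0,0,0,0],[0,0.34,0,0,0,0,0],[0,0.41,0,0,0,0,0],[0,0.44,0,0,0,0,0]]]'
python3 -m creep '[[[0,0,0,0,0,0,0],[0,0,0,0,0,0,0]]]';  python3 -c "
from h import *
T=j2w([-165,0,0]); go([*T[:2],24],-78.1)
s=sensors.sense(); print(w2j(s['ee_pos']))"
```

```text
[-35.5  19.3  57. ]
[-37.7 -25.   57. ]
[-128.2   22.9   57. ]
[-51.4  66.6  37. ]
[-52.9 -63.6  37. ]
[142.4  72.6  12. ]
[143.3 -73.7  12. ]
t: 8.42
ee_pos: [365.3, -108.6, 22.1]
eef_rot: [-1.576, 0.004, -1.365]
wrist_force: [-0.2, -0.3, 0.1]
width: 0.003
t: 8.58
ee_pos: [367.9, -110.0, 26.0]
eef_rot: [-1.57, -0.0, -1.366]
wrist_force: [-0.1, 0.6, -0.3]
width: 0.004
t 8.58 ee [ 367.9 -110.    26. ] rot [-90.   -0.  -78.3] F [-0.1  0.6 -0.3] w 0.4
shift [-0.0025  0.0078  0.0074] turn [-0.    -0.003  0.   ]
[-166.85648889   -0.61772611   25.95982518]
```

```bash
python3 -m creep '[[[0,0,0.03,0,0,0,0],[0,0,0.06,0,0,0,0],[0,0,0.085,0,0,0,0],[0,0,0.1,0,0,0,0],[0,0,0.1,0,0,0,0]]]'; python3 -m creep '[[[0,0,0.005,0,0,0,0],[0,0,0.01,0,0,0,0],[0,0,0.015,0,0,0,0],[0,0,0.02,0,0,0,0],[0,0,0.025,0,0,0,0]]]'
cat > j.py <<'E'
from h import *
s=sensors.sense(); print(s['t'],'jig',w2j(s['ee_pos']).round(1),'F',(JR.T@s['wrist_force']).round(1),'yaw',np.degrees(s['eef_rot'])[2].round(2))
E
python3 j.py
```

```text
t: 9.0
ee_pos: [393.1, -104.8, 26.2]
eef_rot: [-1.569, -0.001, -1.365]
wrist_force: [-0.7, -0.3, -0.1]
width: 0.007
t: 9.42
ee_pos: [397.7, -103.6, 25.4]
eef_rot: [-1.571, -0.0, -1.366]
wrist_force: [0.6, -0.6, -0.7]
width: 0.005
9.4167 jig [-136.3   -0.5   25.4] F [ 0.5 -0.8 -0.7] yaw -78.29
```

```bash
for i in 1 ; do python3 -m creep '[[[0,0,0.005,0,0,0,0],[0,0,0.01,0,0,0,0],[0,0,0.015,0,0,0,0],[0,0,0.02,0,0,0,0],[0,0,0.025,0,0,0,0]]]' >/dev/null; python3 j.py;  python3 -m creep '[[[0,0,0.005,0,0,0,0],[0,0,0.01,0,0,0,0],[0,0,0.015,0,0,0,0],[0,0,0.02,0,0,0,0],[0,0,0.025,0,0,0,0]]]' >/dev/null; python3 j.py; done
```

```text
9.8333 jig [-130.2   -0.5   25.4] F [-1.   0.8  1.4] yaw -78.28
10.25 jig [-123.7   -0.5   25.5] F [-1.5 -0.2  0.6] yaw -78.28
```

```bash
python3 -m creep '[[[0,0,0.005,0,0,0,0],[0,0,0.01,0,0,0,0],[0,0,0.015,0,0,0,0],[0,0,0.02,0,0,0,0],[0,0,0.025,0,0,0,0]]]' >/dev/null; python3 j.py;  python3 -m creep '[[[0,0,0.005,0,0,0,0],[0,0,0.01,0,0,0,0],[0,0,0.015,0,0,0,0],[0,0,0.02,0,0,0,0],[0,0,0.025,0,0,0,0]]]' >/dev/null; python3 j.py
```

```text
10.6667 jig [-117.4   -0.5   25.4] F [-2.  -0.8  0.8] yaw -78.28
11.0833 jig [-111.1   -0.5   25.5] F [-1.3 -0.9  0.7] yaw -78.28
```

```bash
python3 -m creep '[[[0,0,0.005,0,0,0,0],[0,0,0.01,0,0,0,0],[0,0,0.015,0,0,0,0],[0,0,0.02,0,0,0,0],[0,0,0.025,0,0,0,0]]]' >/dev/null; python3 j.py;  python3 -m creep '[[[0,0,0.005,0,0,0,0],[0,0,0.01,0,0,0,0],[0,0,0.015,0,0,0,0],[0,0,0.02,0,0,0,0],[0,0,0.025,0,0,0,0]]]' >/dev/null; python3 j.py
```

```text
11.5 jig [-104.9   -0.6   25.5] F [-1.7  0.7  0.6] yaw -78.28
11.9167 jig [-98.9  -0.5  25.5] F [-3.8 -0.4  2.7] yaw -78.27
```

```bash
python3 -m creep '[[[0,0,0.004,0,0,0,0],[0,0,0.008,0,0,0,0],[0,0,0.012,0,0,0,0]]]' >/dev/null; python3 j.py; python3 - <<'E'
from h import *
s=viewer.get_image('side'); t=viewer.get_image('top')
cv2.imwrite('pics/c9.png',np.hstack([cv2.resize(s[180:280,240:370],None,fx=3.2,fy=3.2),cv2.resize(t[190:290,290:400],None,fx=3.2,fy=3.2)]))
E
```

```text
12.1667 jig [-95.6  -0.5  25.5] F [-1.  -1.1  0.1] yaw -78.28
```

View pics/c9.png

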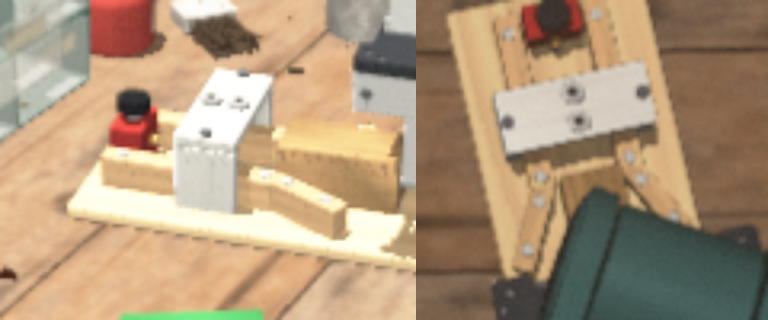

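The offcut's front end is at the throat entrance, square and between the guides (top half, about (590,175)). Pushing on.

```bash
python3 -m creep '[[[0,0,0.004,0,0,0,0],[0,0,0.008,0,0,0,0],[0,0,0.012,0,0,0,0],[0,0,0.016,0,0,0,0],[0,0,0.02,0,0,0,0]]]' >/dev/null; python3 j.py;  python3 -m creep '[[[0,0,0.004,0,0,0,0],[0,0,0.008,0,0,0,0],[0,0,0.012,0,0,0,0],[0,0,0.016,0,0,0,0],[0,0,0.02,0,0,0,0]]]' >/dev/null; python3 j.py
```

```text
12.6833 jig [-90.6  -0.6  25.5] F [-1.5 -0.2  1. ] yaw -78.28
13.1 jig [-85.7  -0.6  25.4] F [-0.6 -0.4 -0.3] yaw -78.28
```

```bash
python3 -m creep '[[[0,0,0.004,0,0,0,0],[0,0,0.008,0,0,0,0],[0,0,0.012,0,0,0,0],[0,0,0.016,0,0,0,0],[0,0,0.02,0,0,0,0]]]' >/dev/null; python3 j.py;  python3 -m creep '[[[0,0,0.004,0,0,0,0],[0,0,0.008,0,0,0,0],[0,0,0.012,0,0,0,0],[0,0,0.016,0,0,0,0],[0,0,0.02,0,0,0,0]]]' >/dev/null; python3 j.py
```

```text
13.5167 jig [-80.6  -0.6  25.5] F [-1.8  0.1  0.1] yaw -78.28
13.9333 jig [-75.7  -0.7  25.5] F [-0.6  0.5 -0.4] yaw -78.28
```

```bash
python3 -m creep '[[[0,0,0.005,0,0,0,0],[0,0,0.01,0,0,0,0],[0,0,0.015,0,0,0,0],[0,0,0.02,0,0,0,0],[0,0,0.025,0,0,0,0]]]' >/dev/null; python3 j.py;  python3 -m creep '[[[0,0,0.005,0,0,0,0],[0,0,0.01,0,0,0,0],[0,0,0.015,0,0,0,0],[0,0,0.02,0,0,0,0],[0,0,0.025,0,0,0,0]]]' >/dev/null; python3 j.py
```

```text
14.35 jig [-69.4  -0.7  25.4] F [-1.7  0.1 -0.3] yaw -78.28
14.7667 jig [-63.2  -0.7  25.4] F [-1.8  0.3  0.3] yaw -78.28
```

```bash
python3 -m creep '[[[0,0,0.005,0,0,0,0],[0,0,0.01,0,0,0,0],[0,0,0.015,0,0,0,0],[0,0,0.02,0,0,0,0],[0,0,0.025,0,0,0,0]]]' >/dev/null; python3 j.py;  python3 -m creep '[[[0,0,0.005,0,0,0,0],[0,0,0.01,0,0,0,0],[0,0,0.015,0,0,0,0],[0,0,0.02,0,0,0,0],[0,0,0.025,0,0,0,0]]]' >/dev/null; python3 j.py
```

```text
15.1833 jig [-56.9  -0.7  25.5] F [-1.1  0.9  0.1] yaw -78.28
15.6 jig [-50.7  -0.6  25.5] F [-1.1  1.3 -0.4] yaw -78.28
```

```bash
python3 -m creep '[[[0,0,0.004,0,0,0,0],[0,0,0.008,0,0,0,0],[0,0,0.012,0,0,0,0],[0,0,0.016,0,0,0,0],[0,0,0.02,0,0,0,0]]]' >/dev/null; python3 j.py;  python3 -m creep '[[[0,0,0.004,0,0,0,0],[0,0,0.008,0,0,0,0],[0,0,0.012,0,0,0,0],[0,0,0.016,0,0,0,0],[0,0,0.02,0,0,0,0]]]' >/dev/null; python3 j.py
```

```text
16.0167 jig [-45.8  -0.6  25.5] F [-2.2  0.9  0.2] yaw -78.28
16.4333 jig [-40.9  -0.6  25.4] F [-3.8  1.1  1.4] yaw -78.28
```

```bash
python3 - <<'E'
from h import *
t=viewer.get_image('top'); s=viewer.get_image('side')
cv2.imwrite('pics/c10.png',np.hstack([cv2.resize(s[190:260,240:350],None,fx=3.6,fy=3.6),cv2.resize(t[175:245,290:400],None,fx=3.6,fy=3.6)]))
E
```

```text
(no output)
```

View pics/c10.png

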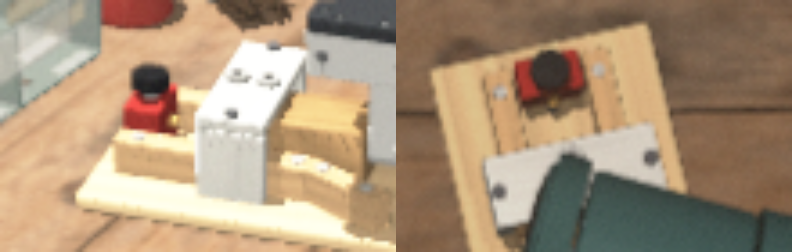

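The top view shows the red stop's near edge at about (550,102) and the bridge's far edge at about (550,148). I'll work out roughly where the stop face is, so I know where to slow down.

```bash
python3 - <<'E'
from h import *
f=lambda c,s,o:(np.array(c,float)+.5)/s-.5+np.array(o)
for z in(40,57): print(z,[w2j(p).round(1).tolist() for p in onz('top',f([(523-396,105),(582-396,92),],3.6,(290,175)),z)])
E
python3 -m creep '[[[0,0,0.004,0,0,0,0],[0,0,0.008,0,0,0,0],[0,0,0.012,0,0,0,0],[0,0,0.016,0,0,0,0],[0,0,0.02,0,0,0,0]]]' >/dev/null; python3 j.py
```

```text
40 [[103.2, 20.7, 40.0], [103.2, -18.5, 40.0]]
57 [[100.4, 21.7, 57.0], [100.5, -17.0, 57.0]]
16.95 jig [-36.1  -0.4  25.4] F [-3.6  3.8  2.2] yaw -78.27
```

```bash
python3 -m creep '[[[0,0,0.003,0,0,0,0],[0,0,0.006,0,0,0,0],[0,0,0.009,0,0,0,0],[0,0,0.012,0,0,0,0],[0,0,0.015,0,0,0,0]]]' >/dev/null; python3 j.py;  python3 -m creep '[[[0,0,0.003,0,0,0,0],[0,0,0.006,0,0,0,0],[0,0,0.009,0,0,0,0],[0,0,0.012,0,0,0,0],[0,0,0.015,0,0,0,0]]]' >/dev/null; python3 j.py
```

```text
17.3667 jig [-32.4  -0.4  25.4] F [-4.8  3.5  2.3] yaw -78.27
17.7833 jig [-28.7  -0.4  25.4] F [-5.2  3.   3.9] yaw -78.27
```

```bash
python3 -m creep '[[[0,0,0.003,0,0,0,0],[0,0,0.006,0,0,0,0],[0,0,0.009,0,0,0,0],[0,0,0.012,0,0,0,0],[0,0,0.015,0,0,0,0]]]' >/dev/null; python3 j.py;  python3 -m creep '[[[0,0,0.003,0,0,0,0],[0,0,0.006,0,0,0,0],[0,0,0.009,0,0,0,0],[0,0,0.012,0,0,0,0],[0,0,0.015,0,0,0,0]]]' >/dev/null; python3 j.py
```

```text
18.2 jig [-25.   -0.4  25.5] F [-5.1  3.5  3. ] yaw -78.27
18.6167 jig [-21.2  -0.4  25.5] F [-5.2  2.9  3.7] yaw -78.27
```

```bash
python3 -m creep '[[[-0.002,0,0.002,0,0,0,0],[-0.002,0,0.004,0,0,0,0],[-0.002,0,0.006,0,0,0,0],[-0.002,0,0.008,0,0,0,0],[-0.002,0,0.01,0,0,0,0]]]' >/dev/null; python3 j.py;  python3 -m creep '[[[0,0,0.002,0,0,0,0],[0,0,0.004,0,0,0,0],[0,0,0.006,0,0,0,0],[0,0,0.008,0,0,0,0],[0,0,0.01,0,0,0,0]]]' >/dev/null; python3 j.py
```

```text
19.0333 jig [-18.1  -0.4  25.5] F [-2.3  1.4  1.3] yaw -78.28
19.45 jig [-15.6  -0.4  25.5] F [-0.9  1.1 -0.1] yaw -78.28
```

Friction dropped after the small sideways correction. Continuing at 0.5 mm per row.

```bash
python3 -m creep '[[[0,0,0.002,0,0,0,0],[0,0,0.004,0,0,0,0],[0,0,0.006,0,0,0,0],[0,0,0.008,0,0,0,0],[0,0,0.01,0,0,0,0]]]' >/dev/null; python3 j.py;  python3 -m creep '[[[0,0,0.002,0,0,0,0],[0,0,0.004,0,0,0,0],[0,0,0.006,0,0,0,0],[0,0,0.008,0,0,0,0],[0,0,0.01,0,0,0,0]]]' >/dev/null; python3 j.py
```

```text
19.8667 jig [-13.1  -0.4  25.4] F [-1.2  0.9 -0.9] yaw -78.28
20.2833 jig [-10.7  -0.4  25.5] F [-1.3  0.4 -0.4] yaw -78.28
```

```bash
python3 -m creep '[[[0,0,0.002,0,0,0,0],[0,0,0.004,0,0,0,0],[0,0,0.006,0,0,0,0],[0,0,0.008,0,0,0,0],[0,0,0.01,0,0,0,0]]]' >/dev/null; python3 j.py;  python3 -m creep '[[[0,0,0.0015,0,0,0,0],[0,0,0.003,0,0,0,0],[0,0,0.0045,0,0,0,0],[0,0,0.006,0,0,0,0]]]' >/dev/null; python3 j.py
```

```text
20.7 jig [-8.2 -0.4 25.5] F [-0.9  1.3 -0.9] yaw -78.28
21.0333 jig [-6.7 -0.4 25.5] F [-1.1  0.4  0.1] yaw -78.28
```

```bash
python3 -m creep '[[[0,0,0.001,0,0,0,0],[0,0,0.002,0,0,0,0],[0,0,0.003,0,0,0,0],[0,0,0.004,0,0,0,0],[0,0,0.005,0,0,0,0]]]' >/dev/null; python3 j.py;  python3 -m creep '[[[0,0,0.001,0,0,0,0],[0,0,0.002,0,0,0,0],[0,0,0.003,0,0,0,0],[0,0,0.004,0,0,0,0],[0,0,0.005,0,0,0,0]]]' >/dev/null; python3 j.py
```

```text
21.45 jig [-5.5 -0.4 25.5] F [-1.7  0.5 -0.2] yaw -78.28
21.8667 jig [-4.2 -0.4 25.5] F [-1.2  0.3 -0.4] yaw -78.28
```

```bash
python3 -m creep '[[[0,0,0.001,0,0,0,0],[0,0,0.002,0,0,0,0],[0,0,0.003,0,0,0,0],[0,0,0.004,0,0,0,0],[0,0,0.005,0,0,0,0]]]' >/dev/null; python3 j.py
```

```text
22.2833 jig [-3.  -0.4 25.5] F [-1.4  1.2 -0.7] yaw -78.28
```

```bash
python3 -m creep '[[[0,0,0.001,0,0,0,0],[0,0,0.002,0,0,0,0],[0,0,0.003,0,0,0,0],[0,0,0.004,0,0,0,0],[0,0,0.005,0,0,0,0]]]' >/dev/null; python3 j.py
```

```text
22.7 jig [-1.7 -0.4 25.5] F [-1.2  0.4 -1.3] yaw -78.28
```

```bash
python3 -m creep '[[[0,0,0.001,0,0,0,0],[0,0,0.002,0,0,0,0],[0,0,0.003,0,0,0,0],[0,0,0.004,0,0,0,0],[0,0,0.005,0,0,0,0]]]' >/dev/null; python3 j.py
```

```text
23.1167 jig [-0.5 -0.4 25.5] F [-1.2  1.2 -0.5] yaw -78.28
```

```bash
python3 - <<'E'
from h import *
t=viewer.get_image('top'); s=viewer.get_image('side')
cv2.imwrite('pics/c11.png',np.hstack([cv2.resize(s[190:260,240:350],None,fx=3.6,fy=3.6),cv2.resize(t[175:245,290:400],None,fx=3.6,fy=3.6)]))
E
```

```text
(no output)
```

View pics/c11.png

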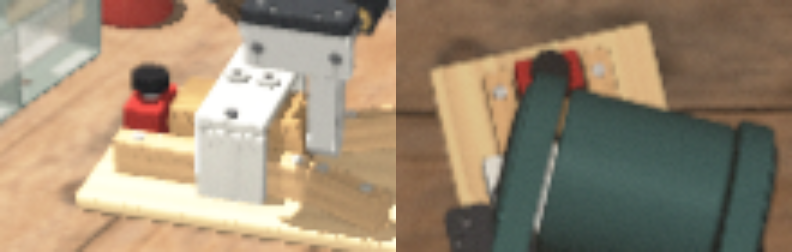

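The side half shows the offcut's front end past the bridge and nearly at the red stop, at about (172,105). I'll use finer steps now.

```bash
python3 -m creep '[[[0,0,0.001,0,0,0,0],[0,0,0.002,0,0,0,0],[0,0,0.003,0,0,0,0],[0,0,0.004,0,0,0,0]]]' >/dev/null; python3 j.py
```

```text
23.55 jig [ 0.4 -0.4 25.5] F [-2.7  0.2  0.8] yaw -78.28
```

```bash
python3 -m creep '[[[0,0,0.001,0,0,0,0],[0,0,0.002,0,0,0,0],[0,0,0.003,0,0,0,0],[0,0,0.004,0,0,0,0]]]' >/dev/null; python3 j.py
```

```text
23.8833 jig [ 1.5 -0.4 25.5] F [-1.6  2.   0.4] yaw -78.28
```

```bash
python3 -m creep '[[[0,0,0.001,0,0,0,0],[0,0,0.002,0,0,0,0],[0,0,0.003,0,0,0,0]]]' >/dev/null; python3 j.py
```

```text
24.1333 jig [ 2.2 -0.4 25.5] F [-1.5  1.2  0. ] yaw -78.28
```

```bash
python3 -m creep '[[[0,0,0.001,0,0,0,0],[0,0,0.002,0,0,0,0],[0,0,0.003,0,0,0,0]]]' >/dev/null; python3 j.py
```

```text
24.3833 jig [ 3.  -0.4 25.5] F [-2.7  1.2  0.4] yaw -78.28
```

```bash
python3 -m creep '[[[0,0,0.001,0,0,0,0],[0,0,0.002,0,0,0,0],[0,0,0.003,0,0,0,0]]]' >/dev/null; python3 j.py
```

```text
24.6333 jig [ 3.7 -0.4 25.5] F [-2.3  1.7  0.3] yaw -78.28
```

```bash
python3 -m creep '[[[0,0,0.001,0,0,0,0],[0,0,0.002,0,0,0,0],[0,0,0.003,0,0,0,0]]]' >/dev/null; python3 j.py
```

```text
24.8833 jig [ 4.5 -0.4 25.5] F [-2.5  1.3  0.6] yaw -78.28
```

```bash
python3 -m creep '[[[0,0,0.001,0,0,0,0],[0,0,0.002,0,0,0,0]]]' >/dev/null; python3 j.py
```

```text
25.05 jig [ 5.  -0.3 25.4] F [-2.8  1.2  0.2] yaw -78.27
```

```bash
python3 -m creep '[[[0,0,0.001,0,0,0,0],[0,0,0.002,0,0,0,0]]]' >/dev/null; python3 j.py
```

```text
25.2167 jig [ 5.5 -0.4 25.5] F [-2.1  1.4  0.5] yaw -78.28
```

```bash
python3 -m creep '[[[0,0,0.001,0,0,0,0],[0,0,0.002,0,0,0,0]]]' >/dev/null; python3 j.py
```

```text
25.3833 jig [ 6.  -0.4 25.5] F [-2.6  1.   0.6] yaw -78.28
```

```bash
python3 -m creep '[[[0,0,0.001,0,0,0,0],[0,0,0.002,0,0,0,0]]]' >/dev/null; python3 j.py
```

```text
25.55 jig [ 6.1 -0.4 25.5] F [-4.3  2.1  0.8] yaw -78.28
```

```bash
python3 -m creep '[[[0,0,0.001,0,0,0,0]]]' >/dev/null; python3 j.py
```

```text
25.6333 jig [ 6.1 -0.4 25.5] F [-6.   2.4  2.6] yaw -78.28
```

```bash
python3 -m creep '[[[0,0,0.001,0,0,0,0],[0,0,0.001,0,0,0,0]]]' >/dev/null; python3 j.py
```

```text
25.8 jig [ 6.1 -0.4 25.5] F [-5.4  1.8  2.5] yaw -78.28
```

```bash
python3 -m creep '[[[0,0,0.002,0,0,0,0],[0,0,0.002,0,0,0,0]]]' >/dev/null; python3 j.py
```

```text
25.9667 jig [ 6.1 -0.4 25.5] F [-6.4  1.1  3.8] yaw -78.28
```

```bash
python3 -m creep '[[[0,0,0.002,0,0,0,0],[0,0,0.002,0,0,0,0]]]' >/dev/null; python3 j.py
```

```text
26.1333 jig [ 6.1 -0.4 25.5] F [-7.7  1.2  4.5] yaw -78.28
```

```bash
python3 -m creep '[[[0,0,0.003,0,0,0,0],[0,0,0.003,0,0,0,0]]]' >/dev/null; python3 j.py
```

```text
26.3 jig [ 6.  -0.4 25.5] F [-10.1   1.4   6. ] yaw -78.28
```

```bash
python3 -m creep '[[[0,0,0.003,0,0,0,0],[0,0,0.003,0,0,0,0]]]' >/dev/null; python3 j.py;python3 -m creep '[[[0,0,0,0,0,0,0],[0,0,0,0,0,0,0]]]' >/dev/null; python3 j.py
```

```text
26.4667 jig [ 6.  -0.3 25.5] F [-11.9   1.6   8. ] yaw -78.28
26.6333 jig [ 6.  -0.4 25.5] F [-11.8   1.4   6.7] yaw -78.28
```

```bash
python3 -m creep '[[[0,0,0,0,0,0,0],[0,0,0,0,0,0,0],[0,0,0,0,0,0,0],[0,0,0,0,0,0,0],[0,0,0,0,0,0,0]]]' >/dev/null; python3 j.py;python3 -m creep '[[[0,0,0,0,0,0,0],[0,0,0,0,0,0,0]]]' >/dev/null; python3 j.py
python3 -m creep '[[[0,0,-0.006,0,0,0,0],[0,0,-0.015,0,0,0,0],[0,0,-0.03,0,0,0,0],[0,0,-0.05,0,0,0,0],[0,0,-0.08,0,0,0,0]]]' >/dev/null; python3 j.py
python3 -m creep '[[[0,0,-0.05,0,0,0,0],[0,0,-0.1,0,0,0,0],[0,-0.1,-0.13,0,0,0,0],[0,-0.22,-0.13,0,0,0,0],[0,-0.34,-0.13,0,0,0,0]]]' >/dev/null; python3 j.py
```

```text
27.05 jig [ 6.  -0.4 25.5] F [-12.7   2.1   7.7] yaw -78.28
27.2167 jig [ 6.  -0.4 25.5] F [-11.2   2.7   7.2] yaw -78.28
27.6333 jig [-9.8 -0.8 25.9] F [-0.5  0.1 -0.1] yaw -78.27
28.05 jig [-4.430e+01 -1.000e-01  1.107e+02] F [ 1.   0.1 -0.2] yaw -78.31
```

```bash
python3 -m creep '[[[0,-0.1,-0.12,0,0,0,0],[0,-0.15,-0.24,0,0,0,0],[0,-0.15,-0.36,0,0,0,0],[0,-0.15,-0.44,0,0,0,0],[0,-0.15,-0.44,0,0,0,0]]]' >/dev/null; python3 j.py
python3 - <<'E'
from h import *
t=viewer.get_image('top'); s=viewer.get_image('side'); cv2.imwrite('pics/top12.png',t); cv2.imwrite('pics/side12.png',s)
cv2.imwrite('pics/c12.png',np.hstack([cv2.resize(s[185:270,240:350],None,fx=3.6,fy=3.6,interpolation=2),cv2.resize(t[175:260,290:400],None,fx=3.6,fy=3.6,interpolation=2)]))
E
```

```text
28.4667 jig [-155.4   -0.   148.7] F [ 0.4 -0.3  0.2] yaw -78.4
```

View pics/c12.png

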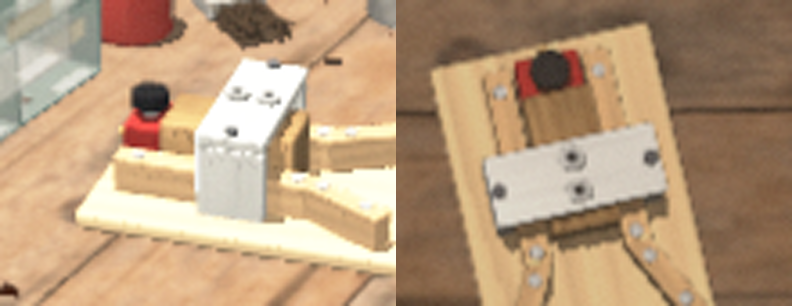

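View pics/side12.png

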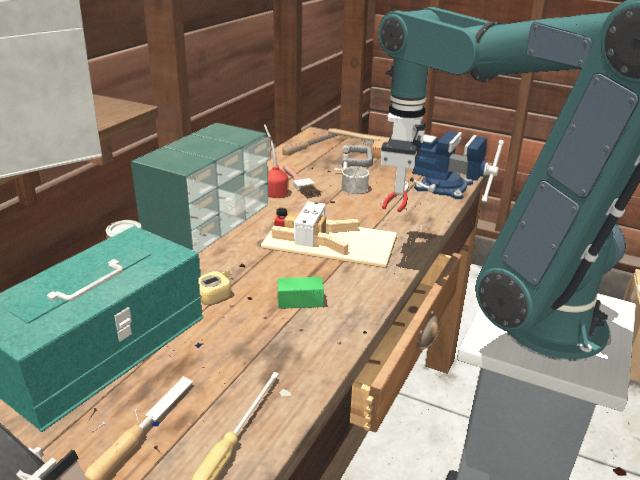

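The offcut sits under the bridge with no visible gap to the red stop: the wood meets red at about (550,95) in the top half and (165,125) in the side half. The tool is clear, the side view shows nothing else moved, and the tool stayed at jig x = 6.0–6.1 mm as the push rose from 4 to 12 N. Handing in.

```bash
python3 -c "
from plant import job,sensors
print(job.finish_job(), sensors.sense()['t'])"
```

```text
the job is handed in; nothing more can be done
the job is handed in; nothing more can be done
```

The pine offcut is seated against the red depth stop, and I handed the job in at about 28.6 s. I picked it up across its width, set it flat on the apron with its front end in the mouth, and pushed it home with shut fingers.

- **Seating:** the tool stopped at jig x of about 6 mm and stayed there as the push rose from 4 to 12 N. That puts the stop face near +104 mm, against 100–103 mm from the picture.
- **Bedding push:** readings were 11.2–12.7 N along the push for about 0.75 s. Another 7–8 N of vertical force came with it, for a total of about 15 N at most.
- **Last pictures:** both views show no gap at the stop, the arm clear, and the green block, tape and pliers where they started.
- **Not confirmed directly:**
  - The brass pin can't be seen, so "fully home" rests on the feel of the stop and the missing gap.
  - Force was read only at the end of each move, so brief peaks between readings could have been missed.
- **One mishap:** while lowering the offcut, the arm overshot and touched the board with about 14 N vertically and 9 N sideways. I re-centred it, lowered it gently and released it.

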